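# Pile the dessert plates for service

### The arm

A 6-joint arm with a two-finger parallel gripper is mounted at the origin on the work surface. World frame = base frame: x ahead of the robot, y to its left, z up, the work surface at z = 0. Lengths are in mm, angles in degrees, forces in N, time in s.
With the tool pointing down it reaches from about 350 to 975 mm from the base axis. Payload 17.4 kg.
Tool frame: the origin (TCP) lies at the very end of the fingers, on their centre line; the grasp point (between the pads) lies 19 mm behind it; z points along the fingers, y is the line along which they close (so a half turn about z gives the same grasp; the last joint's range is limited). The gripper opens to 85 mm and grips with 20 to 120 N. Pads are 22 mm wide; open, the fingers measure 114 mm over their backs; the gripper's body (76 mm by 85 mm) begins 54 mm behind the grasp point. The pads swing forward as they close: fully open they stand 13 mm farther back than shut.
Start: joints at [-76.135, 6.646, 82.598, -0, 90.757, -2.166], TCP at [186.401, -648.758, 202.603] pointing down, gripper open.
Joint ranges: [-162.19, 162.19], [-47.58, 125.68], [4.15, 143.07], [-65.23, 245.23], [0.69, 171.88], [-170.13, 170.13]. Speed limits (degrees/s): [108.29, 108.29, 127.2, 180, 180, 180].

### API

Orientations are given as a 3x3 rotation matrix whose columns are the frame's x, y, z axes.
In Python, from rig import env, gripper_open, gripper_close, vision, finish_job, spotter gives the robot as it stands. The module is installed in compiled form; this text tells all that it offers. Calls block until the motion is done:
- env.goto(position, orientation): joint-space move of the TCP to a pose.
- env.move_l(position, attitude=None, feed=150, max_force=None): straight line of the TCP; attitude=None keeps the orientation; feed is the mean speed in mm/s. With max_force (N) it stops when the force on the tool has changed by that much, and returns True; else False.
- env.move_joints(angles): joint-space move.
- gripper_open() and gripper_close(grasp_force=None): open the fingers fully, or close them until they stop; grasp_force is the grip in N (None keeps the last).
- env.sleep(seconds).
- env.solve_ik(position, orientation): joint angles nearest the present ones, or None.
- vision.get_image(name): name is "scene" or "top"; returns a dict with "image" (400x640x3 uint8, blue, green, red), "fx", "fy", "cx", "cy" (pixels), "k1" (the pictures are not rectified: a ray, as slopes to the right and down, at radius r is drawn at 1 + k1 r^2 times it, then the intrinsics apply), "extrinsics" (4x4, takes a point from world to camera coordinates). Camera axes: x right, y up, looking along -z (the intrinsics and any distortion apply to the point x, -y, -z); pixel columns grow to the right and rows downward; lengths in mm; the calibration is good to about 2 mm. A picture is of the moment at which its call begins. There is no depth.
A pose or a line that the arm cannot do raises env.MotionError and nothing moves.
- finish_job(): hands the job in; it is judged then, once.
Trained networks look in a picture, given as the dict that the camera call returned (one of the last four; its "shot" number tells which), for a name from the list of things; names that differ only in an ending like _2 or _b are one class to them, and where a whole thing is asked for, a point or a joint stands for the part that bears it (a point fixed in the world has none). Each returns a list of dicts, best first, with "confidence" (0 to 1); they miss things now and then, are a little off and sometimes report something else, mostly with a low value. They report only what shows in the picture. A call takes as long as a camera call. They do not tell look-alikes from the thing itself.
- spotter.look_for(picture, target): "rect" ([centre column, centre row, width, height] in pixels, round what is visible of it).
- spotter.trace(picture, target): "pixels" (400x640 bool, what is visible of it) and "rect" ([centre column, centre row, width, height] in pixels, round what is visible of it).
- spotter.spot_point(picture, target): "pixel" ([column, row] in pixels: a listed point, or the origin of a listed thing).
Readings, each from a call of its own:
- env.get_time_s(): time.
- env.get_qpos(): joint angles.
- env.get_qvel(): joint speeds.
- env.get_joint_torque(): joint torques, N m.
- env.get_tcp_pos(): TCP position.
- env.get_eef_rot(): TCP orientation.
- env.get_force(): force on the tool from outside, world axes, zero at the start.
- env.get_moment(): the same for the moment, N m.
- env.get_gripper_width(): opening from 0.0 (shut) to 1.0 (fully open).
- env.get_grip_force(): force on a finger pad.
Only numpy, scipy, OpenCV 4.12 (cv2) and the standard library are available. Lean on these libraries where they do the work, as an engineer would, in place of code of your own. Each camera call takes 0.05 s, during which the arm holds its last target. There are 200 camera calls.

### The job

Build one square pile of the oblong dessert plates on the large plate that already stands on the wooden board: the other large plate goes directly onto it, then the two small ones on top, each sitting level with its foot in the plate below, centred and lined up with it. It is glazed stoneware, so handle it gently: grip it lightly, set it down without a knock, and leave the plate on the board where it is. Let go of the pile at the end, and leave the tub, bowl, scale and bottle alone.

Things in the scene. Friction and masses are not known exactly. Their poses are not given: they have to be found in the camera images.
- base_plate: Large charcoal oblong stoneware plate, loose on the wooden board: bottom of the pile. Outside 190 x 68 mm, foot 150 x 44, inside of rim 178 x 56. Foot z 0 to 7 mm, floor z 7 to 11, rim 6 mm wide all round z 11 to 17; outer sides upright from z 7 to 17. Origin: centre of the foot's underside; x along length, y across width, z up.
- large_plate: The other large charcoal plate, same form and axes as base_plate, 0.21 to 0.37 kg, loose on the bench beside the scale. Nested plates: the foot stands on the floor of the plate below, so each origin is 11 mm above the one below (same for small plates); a 1 mm gap then shows above the lower rim. A 20 to 30 N grip holds any plate.
- small_plate_1: Small sage-green oblong plate on the bench, the lower of two left lying crossed. Outside 150 x 56 mm, foot 116 x 34, inside of rim 138 x 44, 0.14 to 0.25 kg; section, heights and axes as base_plate. Its foot is narrower than the large plate's well, so it is centred there by eye.
- small_plate_2: Second small sage-green plate, lying askew across small_plate_1 at about 35 to 145 deg, foot on the other's rim (origin 17 mm above the bench). Outside 150 x 56 mm, foot 116 x 34, inside of rim 138 x 44, 0.14 to 0.25 kg; section, heights and axes as base_plate. 
- board: Fixed wooden serving board, 250 x 110 x 14 mm with a round end at +x (overall 305 long). Origin: underside, at the middle of the straight part, under the base plate; x along its length, z up.
- tub: Open white plastic tub 158 x 108 mm at its lip, 90 high, loose, beside one long edge of the board, its wall 65 to 85 mm from the middle line of the base plate. Origin: centre of underside. Leave alone.
- bowl: Steel mixing bowl, rim diameter 160 mm, 75 high, loose, along the other long edge of the board, its rim 65 to 85 mm from the middle line of the base plate. Origin: centre of underside. Leave alone.
- scale: Flat black kitchen scale with steel platform, 180 x 130 x 24 mm, loose, beside the large plate. Origin: centre of underside. Leave alone.
- bottle: Amber glass bottle with black cap, diameter 60 mm, 190 high, loose, standing near an end of the lower small plate. Origin: centre of underside. Leave alone.
Things that resemble listed ones, but are neither listed nor needed, are in the scene too. What is shaped like the small_plate_2 but pink or yellow is not meant.

How it is judged (in metres and radians):
At the end, for the whole second after the job is handed in: Large plate nested on the base plate within 6 mm and 5 deg; both small plates nested on it, one on the other, within 8 mm and 5 deg; all level (3 deg), at rest and released; base plate within 15 mm of its start; tub, bowl, scale and bottle within 20 mm of theirs (distance of base_plate from where it was at the start of the episode below 0.015 m and horizontal distance between large_plate and base_plate below 0.006 m and angle between the x axis of large_plate and the x axis of base_plate, either way round below 0.09 rad and z of large_plate in the frame of base_plate between 0.008 and 0.0135 m and horizontal distance between each of small_plate_1, small_plate_2 and large_plate below 0.008 m and angle between the x axis of each of small_plate_1, small_plate_2 and the x axis of large_plate, either way round below 0.09 rad and (z of small_plate_1 in the frame of base_plate between 0.019 and 0.0245 m or z of small_plate_1 in the frame of base_plate between 0.03 and 0.0355 m) and (z of small_plate_2 in the frame of base_plate between 0.019 and 0.0245 m or z of small_plate_2 in the frame of base_plate between 0.03 and 0.0355 m) and horizontal distance between small_plate_1 and small_plate_2 below 0.008 m and angle between the x axis of small_plate_1 and the x axis of small_plate_2, either way round below 0.09 rad and angle between each of base_plate, large_plate, small_plate_1, small_plate_2's own z axis and vertical below 0.05 rad and linear speed of each of base_plate, large_plate, small_plate_1, small_plate_2 below 0.01 m/s and distance of each of tub, bowl, scale, bottle from where it was at the start of the episode below 0.02 m); the robot touches nothing.
It fails at once if tub, bowl, scale or bottle shifted more than 20 mm or tipped (distance of any of tub, bowl, scale, bottle from where it was at the start of the episode above 0.02 m or angle between any of tub, bowl, scale, bottle's own z axis and vertical above 0.2 rad).
It fails at once if a plate squeezed or pushed by the fingers with more than 100 N, both fingers together (50 N a finger) (contact force between the fingers and base_plate above 100 N or contact force between the fingers and large_plate above 100 N or contact force between the fingers and small_plate_1 above 100 N or contact force between the fingers and small_plate_2 above 100 N).
It fails at once if a plate knocked, dropped or pressed onto another plate or the board with more than 60 N (contact force between base_plate and large_plate above 60 N or contact force between any of base_plate, large_plate and small_plate_1 above 60 N or contact force between any of base_plate, large_plate, small_plate_1 and small_plate_2 above 60 N or contact force between any of base_plate, large_plate, small_plate_1, small_plate_2 and board above 60 N).
It fails at once if a plate dropped or slammed onto the pile: faster than 0.4 m/s within 45 mm above the base plate ((horizontal distance between large_plate and base_plate below 0.04 m and z of large_plate in the frame of base_plate below 0.045 m and linear speed of large_plate above 0.4 m/s) or (horizontal distance between small_plate_1 and base_plate below 0.04 m and z of small_plate_1 in the frame of base_plate below 0.045 m and linear speed of small_plate_1 above 0.4 m/s) or (horizontal distance between small_plate_2 and base_plate below 0.04 m and z of small_plate_2 in the frame of base_plate below 0.045 m and linear speed of small_plate_2 above 0.4 m/s)).
It also fails if it takes over 72 s, if anything falls off the work surface, if the arm or the gripper's body presses on something with over 40 N, if the wrist force passes 120 N, or if a joint passes its speed limit or range.

## Working session

There is one attempt and no reset: what is moved stays moved. The work goes in short steps, each a Python script; the robot and the scene stay as the last script left them, time stands still between calls to the robot, and variables do not carry over. Pictures are saved under pics/ and viewed, at most 10 in all, crops included, and the job is handed in when it is done.

```bash
mkdir -p pics
cat > h.py <<'E'
import numpy as np, cv2
from rig import env, gripper_open, gripper_close, vision, finish_job, spotter
def ray(p,uv):
    """world origin and directions of pixels (N,2)"""
    uv=np.atleast_2d(np.array(uv,float))
    d=(uv-[p["cx"],p["cy"]])/[p["fx"],p["fy"]]; x=d.copy()
    for _ in range(20): x=d/(1+p["k1"]*(x**2).sum(1,keepdims=True))
    E=np.array(p["extrinsics"]); R=E[:3,:3]; t=E[:3,3]
    c=np.c_[x[:,0],-x[:,1],-np.ones(len(x))]
    return -R.T@t, c@R
def onz(p,uv,z):
    o,d=ray(p,uv); return (o+d*((z-o[2])/d[:,2:]))[:,:2]
def proj(p,X):
    E=np.array(p["extrinsics"]); c=np.atleast_2d(X)@E[:3,:3].T+E[:3,3]
    s=np.c_[c[:,0],-c[:,1]]/-c[:,2:]
    s=s*(1+p["k1"]*(s**2).sum(1,keepdims=True))
    return s*[p["fx"],p["fy"]]+[p["cx"],p["cy"]]
def rectfit(p,mask,z):
    c=max(cv2.findContours(mask.astype(np.uint8),cv2.RETR_EXTERNAL,cv2.CHAIN_APPROX_NONE)[0],key=cv2.contourArea)
    (cx,cy),(w,h),a=cv2.minAreaRect(onz(p,c[:,0,:],z).astype(np.float32))
    if w<h: w,h,a=h,w,a+90
    return np.round([cx,cy,w,h,(a+90)%180-90],1)
E
python3 - <<'E'
from h import *
for n in ["top","scene"]:
    p=vision.get_image(n); cv2.imwrite(f"pics/{n}0.png",p["image"])
    E=np.array(p["extrinsics"]); print(n,p["fx"],p["k1"],-E[:3,:3].T@E[:3,3])
    for t,z in [("base_plate",31),("small_plate_1",25),("board",14),("tub",90),("bowl",75),("scale",24),("bottle",190)]:
        for r in spotter.trace(p,t)[:5]:
            print(t,round(r["confidence"],2),np.round(r["rect"]),r["pixels"].sum(),rectfit(p,r["pixels"],z))
E
```

```text
top 478.54120968178944 -0.09959991930255334 [ 171.7047437   -23.44565951 1639.45287132]
base_plate 0.74 [204. 206.  53.  41.] 1112 [460.1 377.3 191.3  71.8 -65.7]
base_plate 0.61 [417. 203.  44.  31.] 734 [ 464.3 -360.1  152.9   61.    56.6]
small_plate_1 0.92 [474. 191.  18.  44.] 692 [ 496.7 -565.3  149.5   60.6   -4.4]
small_plate_1 0.89 [415. 202.  37.  40.] 375 [ 429.1 -321.5   54.9   45.5   49.5]
small_plate_1 0.77 [418. 203.  41.  32.] 685 [ 464.  -360.   150.6   57.2   56.4]
small_plate_1 0.65 [437. 264.  23.  44.] 740 [ 250.4 -419.6  150.7   59.8    3.2]
board 0.75 [200. 208.  88.  60.] 1637 [450.7 396.6 308.6 116.8 -68.8]
tub 0.82 [208. 242.  58.  46.] 1782 [323.2 341.4 169.1 118.5 -66.4]
bowl 0.62 [179. 166.  43.  42.] 1653 [595.4 448.2 155.5 152.5   1.8]
scale 0.63 [307. 211.  57.  47.] 1956 [434.5  13.7 178.7 132.1  77.9]
bottle 0.89 [388. 228.  25.  23.] 349 [ 352.2 -240.    72.6   53.8  -46.9]
scene 461.49379295472755 -0.008887766011717453 [1194.30571064  704.81861848 1214.76598867]
base_plate 0.93 [421. 268.  69.  37.] 1354 [458.1 376.5 192.5  75.6 -65.2]
small_plate_1 0.96 [217. 129.  38.  30.] 445 [ 505.4 -560.   154.8   72.7   -3.8]
small_plate_1 0.83 [258. 148.  20.  32.] 434 [ 454.6 -370.1  160.2   57.1   56.4]
small_plate_1 0.7 [293. 119.  31.  23.] 272 [ 252.  -418.5  159.    62.4    0.8]
small_plate_1 0.68 [260. 150.  39.  14.] 313 [ 503.4 -393.9   69.5   52.5   50.9]
board 0.73 [422. 270. 100.  61.] 1521 [421.7 487.2 122.  103.1 -10.8]
tub 0.57 [438. 229.  62.  54.] 2272 [349.5 353.9 170.5 158.9  21.5]
bowl 0.9 [410. 304.  58.  53.] 2414 [590.4 445.2 158.3 155.5  65.6]
scale 0.75 [336. 200.  64.  51.] 1635 [438.   13.  192.  136.2  76.2]
scale 0.41 [259. 146.  21.  33.] 468 [ 452.3 -370.8  165.5   61.4   57.7]
bottle 0.72 [296. 137.  15.  52.] 588 [ 430.1 -184.7  231.2   50.8   46.8]
```

Run:
```python
import cv2
a=cv2.imread("pics/top0.png")[140:300,150:510]
cv2.imwrite("pics/a.png",cv2.resize(a,(800,356),interpolation=cv2.INTER_CUBIC))
a=cv2.imread("pics/scene0.png")[90:340,190:490]
cv2.imwrite("pics/b.png",cv2.resize(a,(720,600),interpolation=cv2.INTER_CUBIC))
```

```text
(no output)
```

View pics/a.png

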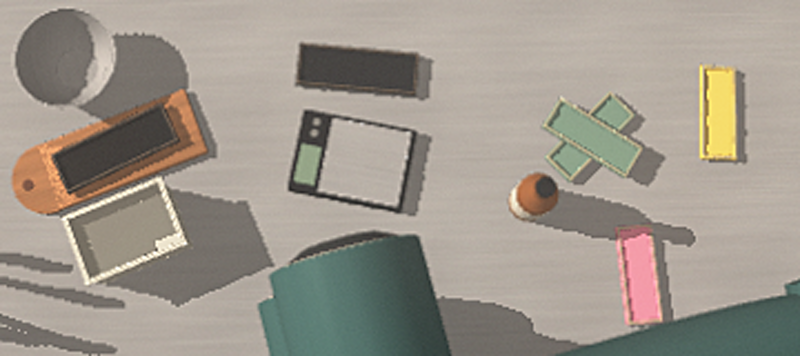

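View pics/b.png

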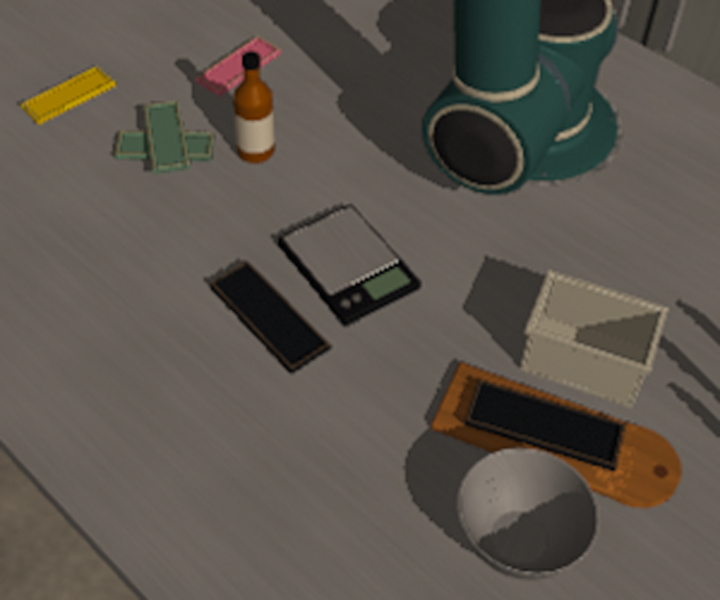

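The top view (crop scale 2.22, offset 150,140) shows the board with the base plate around px (203,206) and the large plate at about px (310,171), above the scale. The crossed green plates are at about px (417,202), and the yellow and pink plates are decoys. The bottle is at about px (388,228), and the scene view agrees. Next I'll fit the poses using the silhouettes from both cameras.

```bash
cat >> h.py <<'E'
from scipy.optimize import minimize
L=(190,68); S=(150,56)
def sil(p,q,dim,z0):
    x,y,a=q; c,s=np.cos(np.radians(a)),np.sin(np.radians(a))
    P=[]
    for l,w,z in [(dim[0],dim[1],7),(dim[0],dim[1],17)]+[(dim[0]-40,dim[1]-(24 if dim==L else 22),0)]:
        for i in (-1,1):
            for j in (-1,1): P.append([x+c*i*l/2-s*j*w/2,y+s*i*l/2+c*j*w/2,z0+z])
    h=cv2.convexHull(((proj(p,np.array(P))+.5)*8).astype(np.float32))   # 8x supersampled
    return h
def fit(views,q0,dim,z0):
    """views: [(picture, mask)]; pose (x,y,yaw) whose outline best covers the masks"""
    def cost(q):
        e=0
        for p,m in views:
            r,c=np.where(m); r0,c0=r.min()-12,c.min()-12; r1,c1=r.max()+13,c.max()+13
            im=np.zeros(((r1-r0)*8,(c1-c0)*8),np.float32)
            h=sil(p,q,dim,z0)-np.float32([c0*8,r0*8])
            cv2.fillConvexPoly(im,np.round(h*16).astype(np.int32),1.,shift=4)
            a=im.reshape(r1-r0,8,c1-c0,8).mean((1,3)); e+=((a-m[r0:r1,c0:c1])**2).sum()/m.sum()
        return e
    best=min((minimize(cost,q0,method="Nelder-Mead",options=dict(initial_simplex=np.array(q0)+np.array([[0,0,0],[d,0,0],[0,d,0],[0,0,d]]),xatol=.05,fatol=1e-5)) for d in (8,-5)),key=lambda r:r.fun)
    return np.round(best.x,2),round(best.fun,3)
def masks(p,name,xy,z,tol=60):
    for _ in range(1):
        for r in spotter.trace(p,name):
            c=onz(p,[r["rect"][:2]],z)[0]
            if np.hypot(*(c-xy))<tol: yield r["pixels"]
E
python3 - <<'E'
from h import *
T=vision.get_image("top"); C=vision.get_image("scene")
for name,xy,z0,dim,yaw in [("base_plate",(460,377),14,L,-66),("large_plate",(575,10),0,L,-85),("small_plate_2",(464,-360),17,S,56)]:
    for n in (name,"base_plate","large_plate") if dim==L else (name,):
        mt=[m for m in masks(T,n,xy,z0+17,25)]; mc=[m for m in masks(C,n,xy,z0+17,25)]
        print(name,n,[m.sum() for m in mt],[m.sum() for m in mc])
        for m in mt[:2]: print(" top",fit([(T,m)],[*xy,yaw],dim,z0))
        for m in mc[:2]: print(" scn",fit([(C,m)],[*xy,yaw],dim,z0))
        if mt and mc: print(" both",fit([(T,mt[0]),(C,mc[0])],[*xy,yaw],dim,z0))
for n,(u,v) in (("tub",(64,218)),): pass
for n in ("bottle","scale","tub","bowl"):
    for p in (T,C):
        r=spotter.spot_point(p,n)
        if r: print(n,round(r[0]["confidence"],2),onz(p,[r[0]["pixel"]],0))
E
```

```text
base_plate base_plate [np.int64(1117), np.int64(1685)] [np.int64(1391)]
 top (array([461.23, 378.38, -64.78]), np.float64(0.013))
 top (array([439.29, 319.59, -51.54]), np.float64(0.913))
 scn (array([455.53, 374.  , -65.14]), np.float64(0.034))
 both (array([459.82, 377.22, -64.94]), np.float64(0.166))
base_plate base_plate [np.int64(1117), np.int64(1685)] [np.int64(1391)]
 top (array([461.23, 378.38, -64.78]), np.float64(0.013))
 top (array([439.29, 319.59, -51.54]), np.float64(0.913))
 scn (array([455.53, 374.  , -65.14]), np.float64(0.034))
 both (array([459.82, 377.22, -64.94]), np.float64(0.166))
base_plate large_plate [] []
large_plate large_plate [np.int64(1054)] [np.int64(1005)]
 top (array([583.09,   2.85, -96.2 ]), np.float64(0.02))
 scn (array([576.76,  -4.24, -96.42]), np.float64(0.023))
 both (array([ 5.799e+02, -1.900e-01, -9.680e+01]), np.float64(0.178))
large_plate base_plate [] []
large_plate large_plate [np.int64(1054)] [np.int64(1005)]
 top (array([583.09,   2.85, -96.2 ]), np.float64(0.02))
 scn (array([576.76,  -4.24, -96.42]), np.float64(0.023))
 both (array([ 5.799e+02, -1.900e-01, -9.680e+01]), np.float64(0.178))
small_plate_2 small_plate_2 [np.int64(704), np.int64(393)] [np.int64(415), np.int64(284)]
 top (array([ 463.61, -360.07,   56.84]), np.float64(0.035))
 top (array([ 502.55, -444.88,   88.93]), np.float64(1.191))
 scn (array([ 455.3 , -369.  ,   57.58]), np.float64(0.051))
 scn (array([ 475.13, -425.87,   51.1 ]), np.float64(1.166))
 both (array([ 460.27, -362.99,   56.97]), np.float64(0.207))
bottle 0.88 [[ 371.62930126 -245.60274359]]
bottle 0.79 [[ 379.61728554 -267.31238154]]
scale 0.67 [[434.1115123    4.15957857]]
scale 0.9 [[440.96220763   5.42727486]]
tub 0.89 [[333.63366826 355.08196837]]
tub 0.58 [[326.85749348 329.50519003]]
bowl 0.66 [[597.61952746 449.39499707]]
bowl 0.77 [[584.78740933 444.8767111 ]]
```

```bash
sed -i 's/+.5)\*8/+HALF)*8/; s/^L=(190/HALF=.5; L=(190/' h.py
python3 - <<'E'
import h
from h import *
T=vision.get_image("top"); C=vision.get_image("scene")
print(T["cx"],T["cy"],C["cx"],C["cy"],env.get_time_s())
h.HALF=0.
for name,xy,z0,dim,yaw in [("base_plate",(460,377),14,L,-66),("large_plate",(580,0),0,L,-96),("small_plate_2",(462,-362),17,S,57)]:
    mt=next(masks(T,name,xy,z0+17,25),None); mc=next(masks(C,name,xy,z0+17,25),None)
    for p,m in ((T,mt),(C,mc)):
        if m is not None: print(name,fit([(p,m)],[*xy,yaw],dim,z0))
    # independent check: corners-free colour outline -> centre of darkest blob
for r in spotter.trace(T,"board")[:1]+spotter.trace(T,"scale")[:1]: print(rectfit(T,r["pixels"],14))
q=np.array(env.get_qpos()); print(q)
R=lambda a: np.array([[-np.sin(a),np.cos(a),0],[np.cos(a),np.sin(a),0],[0,0,-1]]) # y axis across plate of yaw a
for x,y,z,a in [(581,1,90,-96),(581,1,90,84),(460,377,120,-65),(460,377,120,115),(462,-362,90,57),(462,-362,90,-123),(462,-362,90,-33),(462,-362,90,147)]:
    ra=np.radians(a); c,s=np.cos(ra),np.sin(ra)
    M=np.array([[c,s,0],[s,-c,0],[0,0,-1]]).astype(float)
    print((x,y,a),np.round(env.solve_ik([x,y,z],M) if env.solve_ik([x,y,z],M) is not None else [],0))
E
```

```text
320.926652624164 199.83281174105895 316.1742081911049 195.93965791755284 2.1
base_plate (array([459.22, 376.64, -65.37]), np.float64(0.038))
base_plate (array([456.32, 375.93, -65.52]), np.float64(0.015))
large_plate (array([581.55,   1.37, -95.59]), np.float64(0.055))
large_plate (array([576.39,  -0.72, -96.32]), np.float64(0.023))
small_plate_2 (array([ 557.56, -382.51,   10.77]), np.float64(1.213))
small_plate_2 (array([ 458.09, -363.26,   56.42]), np.float64(0.035))
[452.  395.2 307.8 117.5 -68.2]
[437.   13.4 180.5 132.1  77.8]
[-7.61352300e+01  6.64547109e+00  8.25977750e+01 -1.90132590e-03
  9.07579285e+01 -2.16469005e+00]
(581, 1, -96) []
(581, 1, 84) [ -2.  -2. 102.  -0.  80.   4.]
(460, 377, -65) [  37.   -1.   99.   -0.   83. -168.]
(460, 377, 115) [37. -1. 99. -0. 83. 12.]
(462, -362, 57) [-41.  -1. 101.  -0.  80.  -8.]
(462, -362, -123) []
(462, -362, -33) [-41.  -1. 101.  -0.  80.  82.]
(462, -362, 147) [-41.  -1. 101.  -0.  80. -98.]
```

```bash
cat >> h.py <<'E'
HALF=0.
def M(a):
    c,s=np.cos(np.radians(a)),np.sin(np.radians(a))
    return np.array([[c,s,0],[s,-c,0],[0,0,-1.]])
def st(t=""): print(t,round(env.get_time_s(),2),np.round(env.get_tcp_pos(),1),"w",round(env.get_gripper_width(),3),"grip",round(env.get_grip_force(),1),"F",np.round(env.get_force(),1))
E
python3 - <<'E'
from h import *
gripper_open()
x,y,a=579,.3,84
env.goto([x,y,250],M(a)); st()
env.move_l([x,y,40],feed=250)
print(env.move_l([x,y,1.5],feed=60,max_force=8)); st("down")
gripper_close(25); st("closed")
env.move_l([x,y,31],feed=60); st("lift")
T=vision.get_image("top"); C=vision.get_image("scene")
cv2.imwrite("pics/c.png",np.hstack([cv2.resize(C["image"][120:300,240:440],(600,540),interpolation=cv2.INTER_CUBIC)]))
E
```

```text
5.4 [ 5.790e+02 -3.000e-01  2.499e+02] w 1.005 grip 0.0 F [-0.3  0.6  0. ]
False
down 7.18 [5.792e+02 3.000e-01 1.700e+00] w 0.999 grip 0.0 F [-0.2 -0.2 -0.4]
closed 7.95 [5.79e+02 3.00e-01 1.50e+00] w 0.002 grip 0.0 F [0.9 0.7 0.2]
lift 8.59 [5.79e+02 3.00e-01 3.11e+01] w -0.002 grip 0.0 F [0.4 0.9 0.1]
```

View pics/c.png

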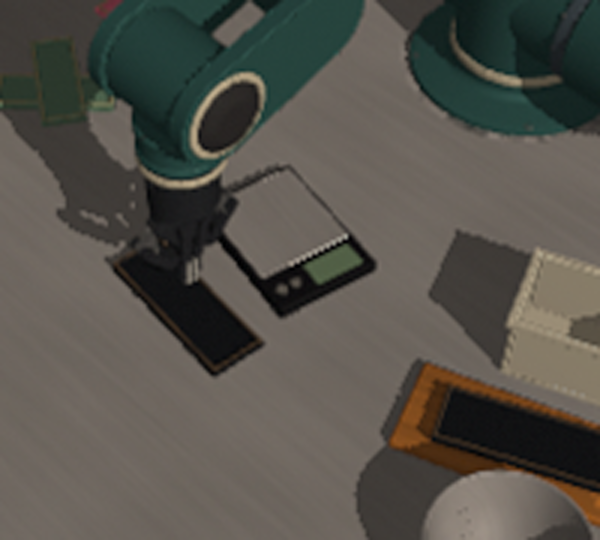

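The grasp missed: the fingers at crop (190,270) are shut above the plate, and the plate still lies on the bench, centred at about (190,310). I'll check the plate's pose and where the TCP projects.

Run:
```python
from h import *
x,y=579,.3
C=vision.get_image("scene"); print("tcp crop px",(proj(C,[[x,y,31.1],[x,y,50]])-[240,120])*3)
gripper_open(); env.move_l([x,y,230],feed=300); env.goto([560,-220,230],M(84))
T=vision.get_image("top"); C=vision.get_image("scene")
for p in (T,C):
    for m in list(masks(p,"large_plate",(580,0),17,60))[:1]: print(m.sum(),fit([(p,m)],[580,0,-96],L,0))
st()
I=C["image"][140:240,260:410].copy(); cv2.imwrite("pics/d.png",cv2.resize(I,(780,520),interpolation=cv2.INTER_CUBIC))
```

```text
tcp crop px [[186.3168299  293.8512789 ]
 [185.82660858 282.97725017]]
1061 (array([581.12,   2.15, -96.64]), np.float64(0.02))
1023 (array([577.28,  -1.81, -96.03]), np.float64(0.014))
 11.43 [ 560.4 -218.7  230. ] w 1.002 grip 0.0 F [-0.2  0.3  0.3]
```

Run:
```python
from h import *
x,y=570,-190
env.move_l([x,y,20],feed=300)
print(env.move_l([x,y,-16],feed=30,max_force=5)); st("open touch")
env.move_l([x,y,20],feed=150); gripper_close(25)
print(env.move_l([x,y,-4],feed=30,max_force=5)); st("shut touch")
env.move_l([x,y,60],feed=250); gripper_open(); st()
```

```text
False
open touch 13.63 [ 570.1 -190.1  -15.8] w 1.001 grip 0.0 F [-0.3 -0.2 -0.7]
False
shut touch 15.74 [ 570.1 -190.    -3.8] w 0.001 grip 0.0 F [0.2 0.1 0.2]
 16.93 [ 570. -190.   60.] w 1.001 grip 0.0 F [ 0.3 -0.4  0.4]
```

Run:
```python
from h import *
x,y=570,-190
gripper_close(25); env.move_l([x,y,-2],feed=250)
print(env.move_l([x,y,-40],feed=25,max_force=6)); st("shut touch")
env.move_l([x,y,20],feed=200); gripper_open(); env.move_l([x,y,-14],feed=200)
print(env.move_l([x,y,-50],feed=25,max_force=6)); st("open touch")
env.move_l([x,y,40],feed=250)
```

```text
True
shut touch 19.12 [ 570.  -190.   -28.7] w -0.001 grip 3.4 F [0.2 1.  6.4]
True
open touch 21.64 [ 570.  -190.   -41.8] w 1.005 grip 3.1 F [-1.5 -0.8  5.9]
```

Run:
```python
from h import *
x,y,a=579,.3,84
env.goto([x,y,40],M(a))
print(env.move_l([x,y,-27.5],feed=90,max_force=12)); st("down")
gripper_close(25); st("closed")
w=env.get_gripper_width()
if w<.5: raise SystemExit
env.move_l([x,y,40],feed=150); st("lift")
bx,by,ba=457.8,376.3,114.6
env.goto([bx,by,90],M(ba)); st("over")
C=vision.get_image("scene"); cv2.imwrite("pics/e.png",cv2.resize(C["image"][190:330,340:500],(640,560),interpolation=cv2.INTER_CUBIC))
```

```text
False
down 23.81 [ 5.794e+02  3.000e-01 -2.700e+01] w 0.999 grip 0.0 F [0.  0.  0.4]
closed 24.12 [ 5.795e+02  3.000e-01 -2.660e+01] w 0.79 grip 28.2 F [-2.2  0.6  6.7]
lift 24.72 [5.786e+02 3.000e-01 3.910e+01] w 0.782 grip 29.0 F [ 0.4  0.3 -2.1]
over 26.19 [458.2 375.5  89.6] w 0.786 grip 28.9 F [ 0.4  0.1 -1.8]
```

View pics/e.png

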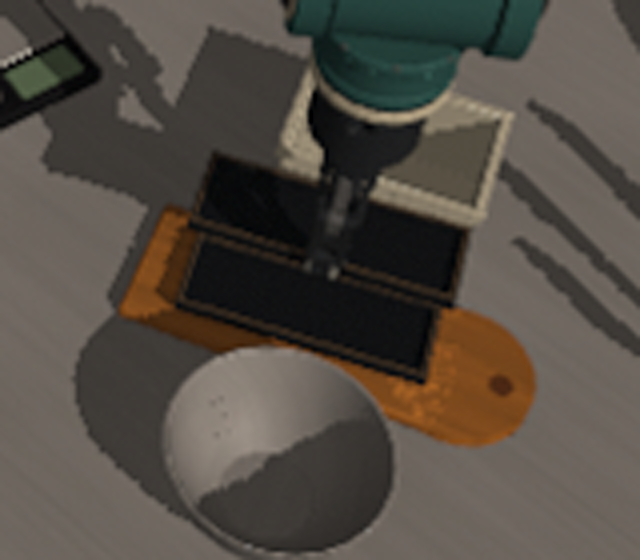

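The plate is held level and parallel above the base plate, so I'll lower it.

Run:
```python
from h import *
bx,by,ba=457.8,376.3,114.6
env.move_l([bx,by,12],feed=120); env.sleep(.1)
hit=env.move_l([bx,by,-6],feed=22,max_force=5); st(f"seat {hit}")
p=env.get_tcp_pos()
gripper_open(); st("open")
env.move_l([bx,by,90],feed=250)
env.goto([500,100,200],M(84)); st()
T=vision.get_image("top"); C=vision.get_image("scene")
for p in (T,C):
  for n in ("base_plate","large_plate"):
    for m in list(masks(p,n,(460,377),40,30))[:1]: print(n,m.sum(),fit([(p,m)],[460,377,-65],L,25))
cv2.imwrite("pics/f.png",cv2.resize(C["image"][210:330,350:500],(700,560),interpolation=cv2.INTER_CUBIC))
```

```text
seat True 27.76 [457.7 376.2  -1.7] w 0.783 grip 30.0 F [-0.8 -0.3  7.3]
open 28.08 [457.3 375.9  -2.4] w 0.996 grip 0.0 F [-0.3 -0.1  0.2]
 29.75 [499.8 100.7 199.1] w 1.003 grip 0.0 F [-0.2 -0.  -0.1]
large_plate 1161 (array([458.78, 374.59, -65.1 ]), np.float64(0.023))
large_plate 1264 (array([454.95, 373.24, -66.21]), np.float64(0.058))
```

View pics/f.png

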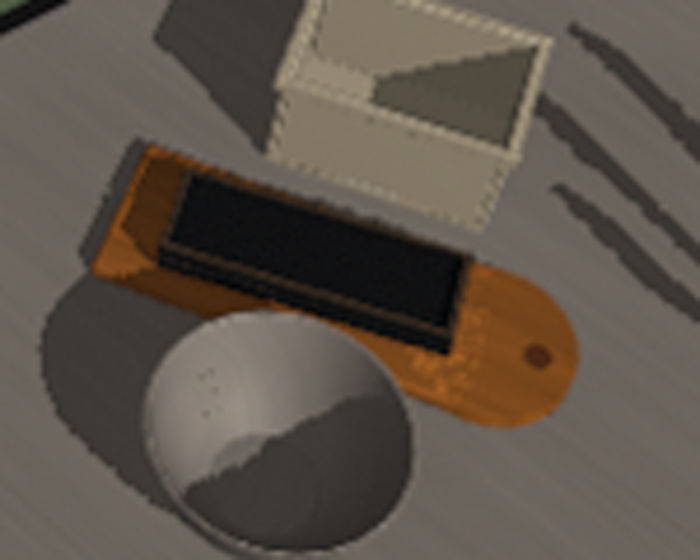

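Seated at the expected height, offset about 2 mm from the base plate in both cameras, with the ends lined up in the picture (160–470, 170–350). Next is the upper green plate.

```bash
cat >> h.py <<'E'
def pick(x,y,a,z):
    env.goto([x,y,210],M(a)); env.move_l([x,y,z+35],feed=300)
    print(env.move_l([x,y,z],feed=80,max_force=12)); st("down")
    gripper_close(25); st("closed")
    if env.get_gripper_width()<.4: print("MISSED"); return False
    env.move_l([x,y,z+30],feed=80); env.move_l([x,y,210],feed=300); st("lift"); return True
def place(x,y,a,z):
    env.goto([x,y,160],M(a)); env.move_l([x,y,z+14],feed=180); env.sleep(.1)
    hit=env.move_l([x,y,z-4],feed=22,max_force=5); st(f"seat {hit} expect {z}")
    gripper_open(); st("open"); env.move_l([x,y,z+25],feed=100); env.move_l([x,y,160],feed=300)
E
python3 - <<'E'
from h import *
T=vision.get_image("top"); C=vision.get_image("scene")
f=[]
for p in (T,C):
    r=[fit([(p,m)],[460,-362,57],S,17) for m in masks(p,"small_plate_2",(460,-362),34,30)]
    r=[q for q in r if q[1]<.12]; print(r); f+=[q[0] for q in sorted(r,key=lambda q:q[1])[:1]]
x,y,a=np.mean(f+[[460,-362.5,57]] if len(f)<2 else f,axis=0); print(x,y,a)
if pick(x,y,a,-7.5):
    place(457.5,376,114.6,-7.5-17+36)
    T=vision.get_image("top"); C=vision.get_image("scene")
    for p in (T,C):
        print([(fit([(p,m)],[460,-362,-40],S,0)) for m in masks(p,"small_plate_1",(460,-362),17,40)])
        print("pile",[(fit([(p,m)],[457,374,-65],S,36)) for m in masks(p,"small_plate_1",(457,374),53,40)])
    cv2.imwrite("pics/g.png",cv2.resize(T["image"][160:250,150:250],(600,540),interpolation=cv2.INTER_CUBIC))
    st()
E
```

```text
[(array([ 460.32, -361.74,   57.31]), np.float64(0.063))]
[(array([ 457.9 , -363.19,   56.7 ]), np.float64(0.019))]
459.11 -362.46500000000003 57.005
False
down 33.29 [ 459.  -362.4   -7.7] w 1.0 grip 0.0 F [ 0.7 -0.1  0.5]
closed 33.68 [ 459.3 -362.7   -6.8] w 0.649 grip 26.7 F [-0.9  0.7  6.1]
lift 34.98 [ 458.7 -362.1  207.7] w 0.646 grip 27.1 F [-0.9  0.7 -2. ]
seat True expect 11.5 39.21 [457.5 376.   12.1] w 0.645 grip 28.0 F [-0.8  0.6  5.1]
open 39.62 [457.  375.6  11.5] w 1.003 grip 0.0 F [ 0.4  0.1 -0.4]
[(array([ 466.59, -360.6 ,  -45.91]), np.float64(0.025))]
pile []
[(array([ 462.71, -363.4 ,  -46.97]), np.float64(0.051))]
pile []
 40.88 [457.2 375.8 159. ] w 0.995 grip 0.0 F [-0.   0.3  0.5]
```

Run:
```python
from h import *
if pick(464.6,-362,-46.4,-24.5):
    place(457.5,376,114.6,22.5)
    env.goto([500,100,200],M(84)); st()
    T=vision.get_image("top"); C=vision.get_image("scene")
    for p in (T,C):
        for n,d,z,tol in (("small_plate_1",S,47,45),("large_plate",L,25,45)):
            print(n,[(fit([(p,m)],[457,374,-65],d,z)) for m in masks(p,n,(457,374),z+17,tol)])
    a=cv2.resize(T["image"][165:245,160:250],(400,356),interpolation=cv2.INTER_CUBIC)
    b=cv2.resize(C["image"][228:308,375:465],(400,356),interpolation=cv2.INTER_CUBIC)
    cv2.imwrite("pics/i.png",np.hstack([a,b]))
```

```text
False
down 44.9 [ 464.5 -361.9  -24.7] w 1.001 grip 0.0 F [0.4 0.5 1. ]
closed 45.28 [ 464.9 -362.2  -23.9] w 0.644 grip 27.0 F [-1.4  0.6  4.7]
lift 46.64 [ 464.1 -361.6  207.7] w 0.648 grip 27.1 F [ 0.6  0.5 -3.2]
seat True expect 22.5 50.8 [457.4 375.9  23. ] w 0.648 grip 28.0 F [-1.1 -0.4  5.4]
open 51.22 [457.  375.6  22.4] w 1.002 grip 0.0 F [-0.5  0.6  0.4]
 53.23 [499.9 100.7 199.4] w 0.997 grip 0.0 F [-0.1  0.3  0.3]
small_plate_1 [(array([458.01, 377.91, -65.1 ]), np.float64(0.051)), (array([409.43, 486.72,  23.65]), np.float64(0.824))]
large_plate [(array([456.9 , 374.57, -64.76]), np.float64(2.822))]
small_plate_1 [(array([453.22, 377.73, -65.42]), np.float64(0.044)), (array([482.09, 367.46, -67.31]), np.float64(2.008))]
large_plate [(array([457.25, 375.26, -66.09]), np.float64(1.744))]
```

View pics/i.png

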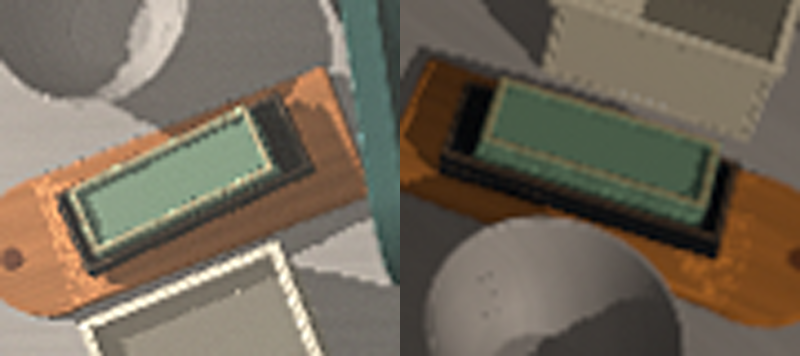

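The pile is stacked level, but the small plates look about 4 mm off along the length, toward the round end. I'll measure each layer against the large plate before deciding on a correction.

Run:
```python
from h import *
T=vision.get_image("top"); C=vision.get_image("scene")
out=[]
for p,l,(r0,c0) in ((T,[458.78,374.59,-65.1],(165,160)),(C,[454.95,373.24,-66.2],(228,375))):
    hsv=cv2.cvtColor(p["image"],cv2.COLOR_BGR2HSV); 
    s=[m for m in masks(p,"small_plate_1",(457,374),64,45)][0]
    print("mask",s.sum(),"top fit",fit([(p,s)],[457,374,-65],S,47))
    k=7; im=cv2.resize(p["image"][r0:r0+72,c0:c0+57+33 if 0 else c0+57+0] if 0 else p["image"][r0:r0+80,c0:c0+90],None,fx=k*.63,fy=k*.63,interpolation=cv2.INTER_CUBIC); K=k*.63
    f=fit([(p,s)],[457,374,-65],S,47)[0]
    for q,d,z,col in ((l,L,25,(255,255,0)),(f,S,47,(0,0,255))):
        c,sn=np.cos(np.radians(q[2])),np.sin(np.radians(q[2]))
        P=np.array([[q[0]+c*i*d[0]/2-sn*j*d[1]/2,q[1]+sn*i*d[0]/2+c*j*d[1]/2,z+17] for i,j in ((-1,-1),(1,-1),(1,1),(-1,1))])
        cv2.polylines(im,[np.round((proj(p,P)-[c0,r0]+.5)*K).astype(int)],True,col,1)
    u=np.array([np.cos(np.radians(l[2])),np.sin(np.radians(l[2]))]); d=f[:2]-np.array(l[:2]); print("along",d@u,"across",d@[-u[1],u[0]])
    out.append(im)
cv2.imwrite("pics/j.png",np.hstack(out)); print(out[0].shape)
np.savez("pics/j.npz",T=T["image"],C=C["image"])
```

```text
mask 751 top fit (array([457.2 , 379.18, -65.07]), np.float64(0.02))
along -4.828568610718482 across 0.49942484077629773
mask 922 top fit (array([453.58, 378.57, -64.93]), np.float64(0.023))
along -5.429592085642328 across 0.8974016846039682
(353, 397, 3)
```

View pics/j.png

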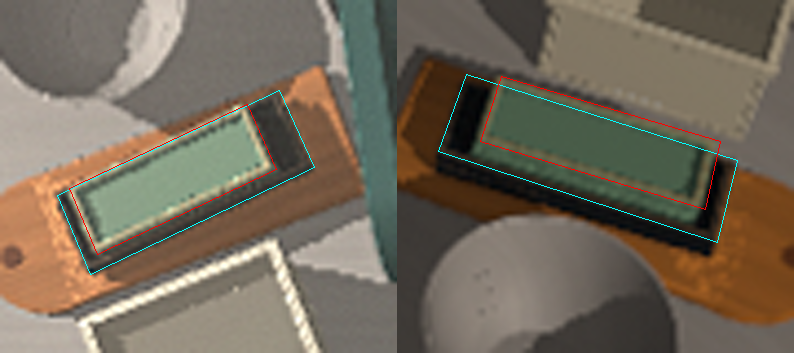

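Both cameras put the small plates about 5 mm toward the round end, inside the 8 mm limit but with little to spare. With 18 s left, I'll grip the lower small plate, which carries the upper one, lift 6 mm, shift 4.8 mm along and set it down again.

Run:
```python
from h import *
x,y,a=457.5,376,114.6
env.goto([x,y,110],M(a)); env.move_l([x,y,42],feed=200)
print(env.move_l([x,y,12.3],feed=60,max_force=8)); gripper_close(25); st("closed")
env.move_l([x,y,18.5],feed=30); x+=2.0; y-=4.4
env.move_l([x,y,18.5],feed=25); 
hit=env.move_l([x,y,8],feed=20,max_force=5); st(f"seat {hit}")
gripper_open(); env.move_l([x,y,45],feed=100); env.move_l([x,y,130],feed=300)
env.goto([520,180,200],M(100)); st("away")
T=vision.get_image("top"); C=vision.get_image("scene")
for p,l in ((T,[458.78,374.59,-65.1]),(C,[454.95,373.24,-66.2])):
    s=[m for m in masks(p,"small_plate_1",(457,374),64,45)]
    if s:
        f,e=fit([(p,s[0])],[457,374,-65],S,47); u=np.array([np.cos(np.radians(l[2])),np.sin(np.radians(l[2]))]); d=f[:2]-np.array(l[:2]); print(f,e,"along",d@u,"across",d@[-u[1],u[0]])
b=cv2.resize(C["image"][228:308,375:465],(720,600)[:2],interpolation=cv2.INTER_CUBIC); cv2.imwrite("pics/k.png",b)
```

```text
False
closed 56.37 [457.6 376.1  12.8] w 0.652 grip 27.3 F [-1.1 -1.4  4.3]
seat True 57.45 [459.6 371.7  12.6] w 0.648 grip 28.8 F [-2.   0.5  5.4]
away 59.63 [519.6 180.6 198.8] w 0.999 grip 0.0 F [-0.1  0.3 -0.3]
[457.42 379.12 -64.78] 0.154 along -4.681518090920132 across 0.6737123751183943
[456.14 374.22 -65.57] 0.045 along -0.4164415718335018 across 1.484276395166639
```

View pics/k.png

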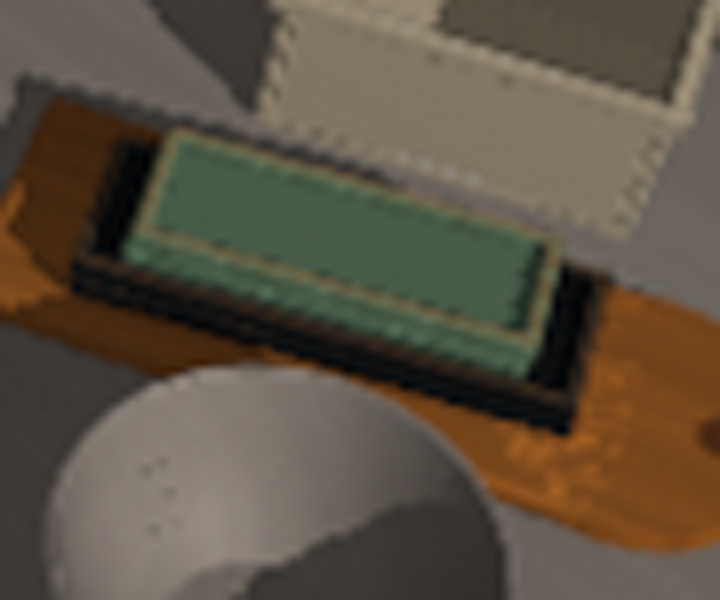

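The scene view shows the pile level and straight: the large plate shows about equally beyond both ends of the small plates, roughly (75→125) on the left and (530→575) on the right. The top view's fit is spoilt because the arm blocks part of it, so I'm handing in.

```bash
python3 -c "
from h import *
print(finish_job())"
```

```text
the job is handed in; nothing more can be done
None
```

The pile is built and handed in at about 60 s: large plate on the base plate, both small plates nested and centred on top, released and level in the last picture. No verdict came back, and only the scene camera gave a clear final check.

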